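# Show the jar cap's seal to the phone

## Task

Someone on the video call wants to check the seal inside the twist cap before the jar is filled: unscrew the cap from the glass jar (a bit less than a quarter turn anticlockwise frees it), leaving the jar standing where it is. Hold the cap up in the air in front of the leaning phone, its open underside facing the screen squarely and centred about 15 cm straight out from the small front lens at the top of the screen. Finish still holding it there, steady, and without touching the phone or its stand or disturbing the things around.

Things in the scene. Friction and masses are not known exactly. Their poses are not given: they have to be found in the camera images.
- cap: Steel twist cap on the jar: round, 62 mm across, 18 mm high, 25 to 50 g. Origin at the centre of the skirt's lower edge, z out through its closed top (up at first). Three inward lugs hook under the jar's threads, 2 mm play: a straight pull lifts the jar. Turned anticlockwise from above by 45 to 85 degrees (best 65; stop at 90), with little torque, it is free and lifts straight off (16 mm).
- seal (a point): Centre of the sealing liner inside the cap, on the cap's axis 16 mm above the cap's origin, facing out of the open underside (along the cap's -z). This is the spot to be shown to the lens.
- jar: Empty glass jar, 72 mm across, 116 mm high to its rim, 170 to 340 g, standing loose on the ledge. Origin at the centre of its underside, z up. Its shoulder narrows from 72 mm across at 84 mm height to 62 mm at 95 mm; the closed cap covers heights 100 to 118 mm, so fingertips have room beside the skirt down to its lower edge.
- lens (a point): Front lens of the phone (162 x 76 x 9 mm, upright format), 7 mm below its top edge, mid-width, 162 to 173 mm above the ledge. The phone leans back 45 to 58 degrees, its screen looking up and roughly to the robot. Axes: x from screen through to back (the lens looks along -x), y to the edge on the left as one faces the screen, z up the phone's length.
- viewpoint (a point): The empty spot in the air 150 mm straight out from the lens along its line of sight (the lens's -x), where the centre of the seal is to be; axes as the lens.
- stand: Folding aluminium phone stand, fixed to the ledge; base plate 120 mm deep x 90 mm wide x 8 mm. Origin in the middle of the base plate's front edge (the side the screen looks to), on the ledge; x points back under the phone, z up. It carries the phone; the highest point of both is about 180 mm above the ledge.
- puzzle_box: Bystander: blue plastic bird-toy puzzle box, 110 x 120 x 110 mm, with a swing door ajar. Origin at the centre of its underside, z up.
- ladder: Bystander: wooden ladder segment lying flat, 180 x 92 x 16 mm, four rungs. Origin at the centre of its underside, x along it.
- ring: Bystander: yellow acrylic ring lying flat, 72 mm across, hole 50 mm, 10 mm high. Origin at the centre of its underside.
- skewer_holder: Bystander: stainless cup of five skewers with loop ends, foot 88 mm across, 90 mm high, about 160 mm with skewers. Origin at the centre of its underside, z up.
There are look-alikes about, which are no part of the job. Of the things shaped like the cap, the steel one is meant. Of the things that look like the stand, the smallest one is meant.

How it is judged:
By the outcome, as a careful person would: the job done as asked, in the order asked, and still so for the second after the job is handed in, while the arm keeps its last pose, push and grip.
It also fails if it takes over 42 s, if anything falls off the work surface, if the arm or the gripper's body presses on something with over 40 N, if the wrist force passes 120 N, or if a joint passes its speed limit or range.

## Robot

A 7-joint arm with a two-finger parallel gripper is mounted at the origin on the work surface. World frame = base frame: x ahead of the robot, y to its left, z up, the work surface at z = 0. Lengths are in m, angles in rad, forces in N, time in s.
With the tool pointing down it reaches from about 0.35 to 0.9 m from the base axis. Payload 8.1 kg.
Tool frame: the origin (TCP) lies on the centre line of the jaws, within the pads' length; the fingertips stand 11 mm ahead of it and the grasp point (between the pads) lies 8 mm behind it; z points along the fingers, y is the line along which they close (so a half turn about z gives the same grasp; the last joint's range is limited). The gripper opens to 92 mm and grips with 3 to 60 N. Pads are 19 mm wide; open, the fingers measure 130 mm over their backs; the gripper's body (75 mm by 190 mm) begins 47 mm behind the grasp point.
Start: joints at [1.014, 0.434, 0.025, 1.573, -0.012, 1.134, -0.075], TCP at [0.274, -0.562, 0.238] pointing down, gripper open.
Joint ranges: [-2.62, 2.62], [-0.44, 2.09], [-1.27, 1.32], [0.08, 2.57], [-1.32, 4.46], [0.12, 2], [-2.74, 2.74]. Speed limits (rad/s): [2.22, 2.22, 3.01, 3.01, 3.14, 3.14, 3.14].

## Interface

Orientations are given as a unit quaternion [w, x, y, z].
In Python, from bench import bot gives the robot as it stands.
- The arm moves only by the tool step_arm, never from a script. Its arguments are lists of equal length, an entry for each row: "travel": the shift along the tool's x, y, z normalised to -1 to 1, where 1 is 400 mm, a list of three; "delta_rot": the turn, a rotation vector about the tool's x, y, z normalised to -1 to 1, where 1 is 90 degrees, a list of three; "fingers": the opening, from -1 (shut) to 1 (fully open). A call has 1 to 5 rows; each row shifts and turns the commanded pose from where the row before left it, along the tool's axes as they then stand; what a row does not reach is not made up. A row lasts 1/12 s, in which the tool goes at most 41.7 mm and 7.16 degrees, less where a joint would pass 70% of its speed; a pose out of reach is approached as far as the arm can. A call with a number of a shift or a turn outside -1 to 1 is refused whole. A call with a gripper value outside its range is refused whole. The fingers move at their own pace and stop on an object; "grip_force" is the grip in N (left out, the last holds). Time passes only in rows, so rows that do not move let the fingers close. It gives the time, the measured TCP pose, the force, the opening and the grip force at its end, in the units of the state.
- bot.observe(): the state, without advancing time (a new reading comes with each control period).
- bot.grab_frame(name): name is "scene" or "top"; returns the picture (420x560x3 uint8, red, green, blue); there is no depth.
- bot.get_calibration(name): a dict with "vfov" (degrees; the focal length in pixels is half the picture's height over the tangent of half this angle, whatever the lens; pixels are square), "cx", "cy" (the principal point, pixels), "rvec" (rotation vector, rad) and "tvec" (3), from world to camera coordinates, as OpenCV has them. Camera axes: x right, y down, z forward; pixel columns grow to the right and rows downward; lengths in m; the calibration is good to about 2 mm. A picture is of the moment at which its call begins. get_calibration takes no time and is no camera call.
- bot.hand_in(): hands the job in; it is judged then, once.
The state is a dict: "t": time; "joint_positions": joint angles; "dq": joint speeds; "tau": joint torques, N m; "tool_pos": TCP position; "eef_rot": TCP orientation; "force": force on the tool from outside, world axes, zero at the start; "torque": the same for the moment, N m; "gripper_width": opening from 0.0 (shut) to 1.0 (fully open); "finger_force": force on a finger pad.
Only numpy, scipy, OpenCV 4.12 (cv2) and the standard library are available. Lean on these libraries where they do the work, as an engineer would, in place of code of your own. Each camera call takes 0.05 s, during which the arm holds its last target. There are 200 camera calls.

## Working session

There is one attempt and no reset: what is moved stays moved. The work goes in short steps, Python scripts to look and compute and a tool call to move; the robot and the scene stay as the last step left them, time stands still between calls to the robot, and variables do not carry over. Pictures are saved under pics/ and viewed, at most 10 in all, crops included, and the job is handed in when it is done.

Besides the shell and the picture viewer there is one more tool, called after "Request:" in YAML: its name, and indented under it one key for each argument. step_arm: Moves the arm, as the interface text tells. Its arguments: {"type":"object","properties":{"travel":{"type":"array","items":{"type":"array","items":{"type":"number"}}},"delta_rot":{"type":"array","items":{"type":"array","items":{"type":"number"}}},"fingers":{"type":"array","items":{"type":"number"}},"grip_force":{"type":"number"}},"required":["travel","delta_rot","fingers"]}

```bash
mkdir -p pics; python3 - <<'E'
from bench import bot
import cv2,numpy as np
for n in("scene","top"):
    f=bot.grab_frame(n); cv2.imwrite(f"pics/{n}0.png",cv2.resize(f[:,:,::-1],None,fx=1.42,fy=1.42,interpolation=cv2.INTER_CUBIC)); np.save(f"pics/{n}0.npy",f)
    c=bot.get_calibration(n);R=cv2.Rodrigues(np.array(c["rvec"],float))[0]
    print(n,c,"pos",-R.T@np.array(c["tvec"]).ravel())
print(bot.observe())
E
```

```text
scene {'vfov': 47.438027859569466, 'cx': 284.1062708750787, 'cy': 213.69635611932506, 'rvec': array([ 1.58190388,  2.08106987, -0.74149517]), 'tvec': array([ 0.09301511, -0.20851882,  1.65077938])} pos [1.20066577 0.21772363 1.13499013]
top {'vfov': 48.16579852618429, 'cx': 277.962222756114, 'cy': 197.80022719487263, 'rvec': array([ 2.17336008, -2.1695001 ,  0.06727803]), 'tvec': array([0.01202482, 0.42411429, 1.3936597 ])} pos [ 0.31072906 -0.01343217  1.42322588]
{'t': 0.1, 'joint_positions': array([ 1.01438132,  0.43513646,  0.02499634,  1.57403285, -0.01160473,
        1.13398899, -0.0750531 ]), 'dq': array([ 0.00113332, -0.00076381, -0.00094535, -0.0005864 , -0.00039647,
        0.00021858,  0.00051649]), 'tau': array([ 2.93439101e-03, -6.69130039e+01,  9.88124125e-01, -3.15147650e+01,
       -6.04390190e-02,  3.74030974e-02,  3.64143216e-05]), 'tool_pos': array([ 0.27374166, -0.56135838,  0.23702382]), 'eef_rot': array([-6.73848557e-04,  9.74371622e-01,  2.24943187e-01, -2.24440424e-04]), 'force': array([-0.85491462, -0.18615655,  1.16132952]), 'torque': array([-0.01239515, -0.02840738, -0.03915239]), 'finger_force': 0.0, 'gripper_width': 1.001319538584113}
```

View pics/scene0.png

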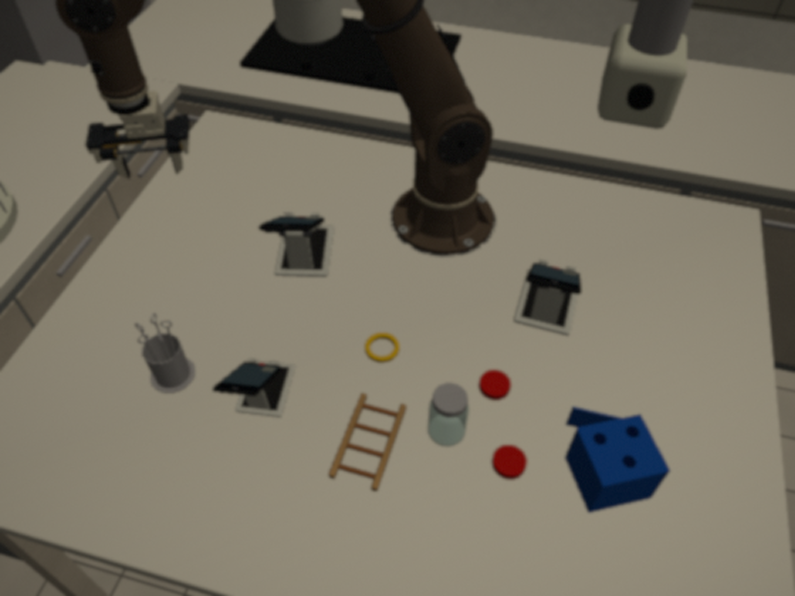

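View pics/top0.png

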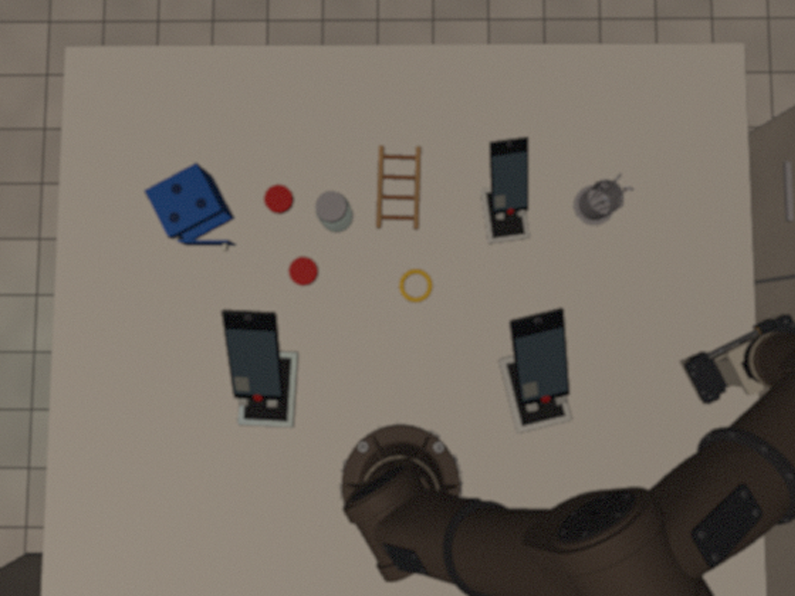

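Scene: steel cap on the jar at about (332,206) in top and (450,398) in scene (enlarged pixels). The smallest stand and phone are at (508,190) in top and (255,380) in scene. Next: zoom in.

```bash
cat > h.py <<'E'
import cv2,numpy as np
from bench import bot
def cal(n):
    c=bot.get_calibration(n);R=cv2.Rodrigues(np.array(c["rvec"],float))[0];t=np.array(c["tvec"],float).ravel()
    f=210/np.tan(np.radians(c["vfov"])/2);K=np.array([[f,0,c["cx"]],[0,f,c["cy"]],[0,0,1]]);return K,R,t
def ray(n,uv):
    K,R,t=cal(n);d=R.T@np.linalg.solve(K,[uv[0],uv[1],1]);return -R.T@t,d/np.linalg.norm(d)
def onz(n,uv,z):
    o,d=ray(n,uv);return o+d*(z-o[2])/d[2]
def tri(a,b):   # top uv, scene uv -> point, gap
    (o,d),(p,e)=ray("top",a),ray("scene",b)
    s=np.linalg.lstsq(np.c_[d,-e],p-o,rcond=None)[0];x,y=o+s[0]*d,p+s[1]*e
    return (x+y)/2,np.linalg.norm(x-y)
def proj(n,X):
    K,R,t=cal(n);q=K@(R@np.asarray(X)+t);return q[:2]/q[2]
def avg(n,k=4): return np.mean([bot.grab_frame(n).astype(float) for _ in range(k)],0)
E
python3 - <<'E'
from h import *
out=[]
A={n:avg(n) for n in("top","scene")}
for n in A: np.save(f"pics/{n}a.npy",A[n])
for n,x,y in(("top",325,85),("scene",140,240),("top",195,110),("scene",280,255)):
    w,h=(80,90) if n=="top" and x>300 else (80,60)
    w,h=80,60
    if n=="top" and x>300: y=90
    c=A[n][y:y+h,x:x+w]; c=np.clip(255*(c/255)**.6*1.3,0,255).astype(np.uint8)[:,:,::-1]
    c=cv2.resize(c,None,fx=5,fy=5,interpolation=cv2.INTER_NEAREST)
    for g in range(0,80,10): cv2.putText(c,str(x+g),(g*5,8),0,.3,(0,0,255));cv2.line(c,(g*5,10),(g*5,16),(0,0,255))
    for g in range(0,60,10): cv2.putText(c,str(y+g),(0,g*5+4),0,.3,(0,0,255));cv2.line(c,(20,g*5),(26,g*5),(0,0,255))
    out.append(c)
cv2.imwrite("pics/crops.png",np.vstack([np.hstack(out[:2]),np.hstack(out[2:])]))
E
```

```text
(no output)
```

View pics/crops.png

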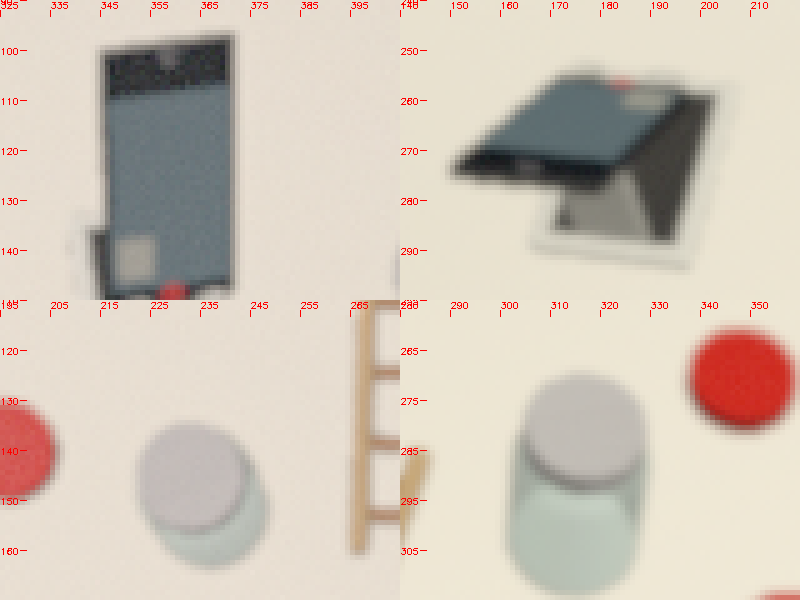

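Zoomed view: the phone's top corners in top are at about (345.5,100) and (371.5,97.5), with the lens at (359,101.7). In scene the lens is at (165.8,273). The cap top is centred near (233.5,145.5) in top and (317.3,280) in scene.

```bash
cat > m.py <<'E'
from h import *
from scipy.spatial.transform import Rotation as Ro
H=-0.5
cap,g=tri((233.5+H,145.5+H),(317.3+H,280+H));print("cap tri",cap,g,"onz",onz("top",(233.5+H,145.5+H),.118),onz("scene",(317.3+H,280+H),.118))
L,g=tri((359.2+H,101.7+H),(165.8+H,273+H));print("lens",L,g)
boxes={"top":(340,95,378,152),"scene":(145,248,205,282)}
quad={}
for n,(x0,y0,x1,y1) in boxes.items():
    a=np.load(f"pics/{n}a.npy")[y0:y1,x0:x1];a=cv2.resize(a,None,fx=4,fy=4,interpolation=cv2.INTER_CUBIC);a=cv2.GaussianBlur(a,(5,5),0)
    m=((a[...,2]-a[...,0])/(a.sum(2)+1)>.035).astype(np.uint8)
    m=cv2.morphologyEx(m,cv2.MORPH_OPEN,np.ones((7,7)))
    c=max(cv2.findContours(m,0,2)[0],key=cv2.contourArea);h=cv2.convexHull(c)
    e=cv2.approxPolyDP(h,6,True)[:,0]
    for p in e: print(n,np.round((p+.5)/4-.5+[x0,y0],1))
    print(cv2.contourArea(c)/16)
E
python3 m.py
```

```text
cap tri [0.56493635 0.13936024 0.11744592] 0.002638764243653728 onz [0.56511053 0.13800377 0.118     ] [0.56492652 0.14067708 0.118     ]
lens [ 0.67509224 -0.20792028  0.16823658] 0.00173090510386478
top [348.6 106.4]
top [369.4 104.9]
top [369.4 145.9]
top [356.4 145.1]
top [346.4 137.1]
top [346.4 109.1]
826.71875
scene [192.1 262.4]
scene [180.1 274.9]
scene [155.9 271.6]
scene [158.4 266.9]
scene [171.9 256.4]
scene [178.6 256.4]
407.9375
```

```bash
cat > e.py <<'E'
from h import *
def edge(n,p,q,ch=None,w=2.5):
    a=np.load(f"pics/{n}a.npy");a=cv2.GaussianBlur((a.mean(2) if ch is None else a[...,2]-a[...,0]).astype(np.float32),(3,3),.7)
    p,q=np.array(p,float),np.array(q,float);d=(q-p)/np.linalg.norm(q-p);nn=np.array([-d[1],d[0]])
    s=np.arange(-w,w+.01,.1);pts=[]
    for u in np.linspace(.08,.92,40):
        c=p+u*(q-p)+s[:,None]*nn
        v=cv2.remap(a,c[:,0].astype(np.float32)[None],c[:,1].astype(np.float32)[None],cv2.INTER_CUBIC)[0]
        g=np.abs(np.gradient(v));g[g<.5*g.max()]=0;pts.append(c[0]+nn*(g@(s-s[0])/g.sum()))
    vx,vy,x,y=cv2.fitLine(np.array(pts,np.float32),cv2.DIST_HUBER,0,.01,.01).ravel()
    r=(np.array(pts)-[x,y])@[-vy,vx];d2=np.array([vx,vy]);b=np.array([x,y]);
    e=[b+d2*((z-b)@d2) for z in(p,q)];print(n,np.round(e,2).tolist(),"rms",round(float(r.std()),2));return e
def pl(n,e):
    v=np.cross(ray(n,e[0])[1],ray(n,e[1])[1]);return v/np.linalg.norm(v)
T={};S={}
T["R"]=edge("top",(371.3,100),(371.4,143));T["L"]=edge("top",(345.2,103),(346,131));T["top"]=edge("top",(346,99.8),(371,97))
T["bz"]=edge("top",(348,109.2),(370,106.7))
S["R"]=edge("scene",(152,271.7),(170,256));S["bz"]=edge("scene",(159,270.7),(180,273.3));S["top"]=edge("scene",(152,274.3),(178,276.3))
up=np.cross(pl("top",T["R"]),pl("scene",S["R"]));up/=np.linalg.norm(up);up*=np.sign(up[2])
upL=np.cross(pl("top",T["L"]),pl("scene",S["R"]))
yy=np.cross(pl("top",T["bz"]),pl("scene",S["bz"]));yy/=np.linalg.norm(yy);yy*=np.sign(yy[1])
print("up",up,"lean",np.degrees(np.arccos(up[2])),"yaw",np.degrees(np.arctan2(up[1],up[0])));print("y",yy,"dot",up@yy,"yaw",np.degrees(np.arctan2(-yy[0],yy[1])))
E
python3 e.py
```

```text
top [[371.56, 100.0], [371.67, 143.0]] rms 0.15
top [[344.49, 103.02], [345.28, 131.02]] rms 0.15
top [[345.97, 99.57], [370.9, 96.25]] rms 0.13
top [[348.0, 109.23], [369.94, 106.25]] rms 0.08
scene [[151.55, 271.16], [169.79, 255.75]] rms 0.14
scene [[159.25, 268.96], [180.19, 271.94]] rms 0.12
scene [[151.9, 275.33], [177.86, 277.8]] rms 0.12
up [0.77154962 0.10465345 0.62750207] lean 51.133930842804375 yaw 7.724491040046719
y [-0.12731199  0.99146007 -0.02825914] dot -0.012200468191194323 yaw 7.317228107655962
```

Cap at (0.565, 0.139), top at 0.118, which fits. Lens at (0.675, -0.208, 0.168), lean about 51°, yaw about 7.5°. I'll raise the arm and go over the jar, keeping the yaw so the last joint has room for the twist.

Request:
step_arm:
  travel:
    - [0,0,-0.09]
    - [0,0,-0.09]
    - [0,0,-0.06]
    - [0.07,-0.062,0]
    - [0.07,-0.062,0]
  delta_rot:
    - [0,0,0]
    - [0,0,0]
    - [0,0,0]
    - [0,0,0]
    - [0,0,0]
  fingers: [1,1,1,1,1]

```text
t: 0.92
tool_pos: [0.3019, -0.4941, 0.3353]
eef_rot: [0.002, 0.975, 0.223, 0.0]
force: [1.7, 0.4, -0.1]
gripper_width: 1.0
finger_force: 0.0
```

Request:
step_arm:
  travel:
    - [0.07,-0.062,0]
    - [0.07,-0.062,0]
    - [0.07,-0.062,0]
    - [0.07,-0.062,0]
    - [0.07,-0.062,0]
  delta_rot:
    - [0,0,0]
    - [0,0,0]
    - [0,0,0]
    - [0,0,0]
    - [0,0,0]
  fingers: [1,1,1,1,1]

```text
t: 1.33
tool_pos: [0.3744, -0.318, 0.334]
eef_rot: [0.0, 0.974, 0.225, 0.0]
force: [1.4, 0.1, -0.6]
gripper_width: 0.997
finger_force: 0.0
```

Request:
step_arm:
  travel:
    - [0.07,-0.062,0]
    - [0.07,-0.062,0]
    - [0.07,-0.062,0]
    - [0.07,-0.062,0]
    - [0.07,-0.062,0]
  delta_rot:
    - [0,0,0]
    - [0,0,0]
    - [0,0,0]
    - [0,0,0]
    - [0,0,0]
  fingers: [1,1,1,1,1]

```text
t: 1.75
tool_pos: [0.4458, -0.1452, 0.3341]
eef_rot: [0.0, 0.974, 0.225, 0.0]
force: [1.2, -0.3, -0.0]
gripper_width: 1.003
finger_force: 0.0
```

Request:
step_arm:
  travel:
    - [0.07,-0.062,0]
    - [0.07,-0.062,0]
    - [0.07,-0.062,0]
    - [0.07,-0.062,0]
    - [0.07,-0.062,0]
  delta_rot:
    - [0,0,0]
    - [0,0,0]
    - [0,0,0]
    - [0,0,0]
    - [0,0,0]
  fingers: [1,1,1,1,1]

```text
t: 2.17
tool_pos: [0.5174, 0.0275, 0.334]
eef_rot: [0.0, 0.974, 0.225, 0.0]
force: [0.3, -0.4, 0.9]
gripper_width: 1.002
finger_force: 0.0
```

Request:
step_arm:
  travel:
    - [0.07,-0.062,0]
    - [0.07,-0.062,0]
    - [0.07,-0.062,0]
    - [0,0,0]
    - [0,0,0]
  delta_rot:
    - [0,0,0]
    - [0,0,0]
    - [0,0,0]
    - [0,0,0]
    - [0,0,0]
  fingers: [1,1,1,1,1]

```text
t: 2.58
tool_pos: [0.5599, 0.1322, 0.3333]
eef_rot: [-0.001, 0.974, 0.227, -0.0]
force: [0.9, -0.9, -0.8]
gripper_width: 1.003
finger_force: 0.0
```

Request:
step_arm:
  travel:
    - [0.019,-0.01,0.08]
    - [0,0,0.08]
    - [0,0,0.08]
    - [0,0,0.08]
    - [0,0,0.08]
  delta_rot:
    - [0,0,0]
    - [0,0,0]
    - [0,0,0]
    - [0,0,0]
    - [0,0,0]
  fingers: [1,1,1,1,1]

```text
t: 3.0
tool_pos: [0.5649, 0.1346, 0.1726]
eef_rot: [0.001, 0.975, 0.224, 0.0]
force: [0.7, 0.1, -0.1]
gripper_width: 0.996
finger_force: 0.0
```

Request:
step_arm:
  travel:
    - [0,0,0]
    - [0,0,0]
  delta_rot:
    - [0,0,0]
    - [0,0,0]
  fingers: [1,1]

```text
t: 3.17
tool_pos: [0.5642, 0.1348, 0.1732]
eef_rot: [0.0, 0.975, 0.224, -0.002]
force: [0.5, 0.1, 1.1]
gripper_width: 1.002
finger_force: 0.0
```

```bash
cat > v.py <<'E'
from h import *
import sys
o=bot.observe();print({k:np.round(o[k],4) for k in("t","tool_pos","eef_rot","joint_positions","force","gripper_width")})
out=[]
for n,x,y in(("scene",int(sys.argv[2]),int(sys.argv[3])),("top",int(sys.argv[4]),int(sys.argv[5]))):
    c=bot.grab_frame(n)[y:y+120,x:x+100].astype(float);c=np.clip(255*(c/255)**.6*1.3,0,255).astype(np.uint8)[:,:,::-1]
    c=cv2.resize(c,None,fx=4,fy=4,interpolation=cv2.INTER_NEAREST)
    for g in range(0,100,10): cv2.putText(c,str(x+g),(g*4,8),0,.3,(0,0,255))
    for g in range(0,120,10): cv2.putText(c,str(y+g),(0,g*4+4),0,.3,(0,0,255))
    out.append(c)
cv2.imwrite(sys.argv[1],np.hstack(out))
E
python3 v.py pics/v1.png 270 220 185 90
```

```text
{'t': np.float64(3.1667), 'tool_pos': array([0.5642, 0.1348, 0.1732]), 'eef_rot': array([ 4.000e-04,  9.745e-01,  2.243e-01, -1.600e-03]), 'joint_positions': array([-0.0316,  0.4626, -0.4131,  1.7364,  0.2161,  0.9908, -1.6442]), 'force': array([0.4893, 0.0547, 1.0989]), 'gripper_width': np.float64(1.0023)}
```

View pics/v1.png

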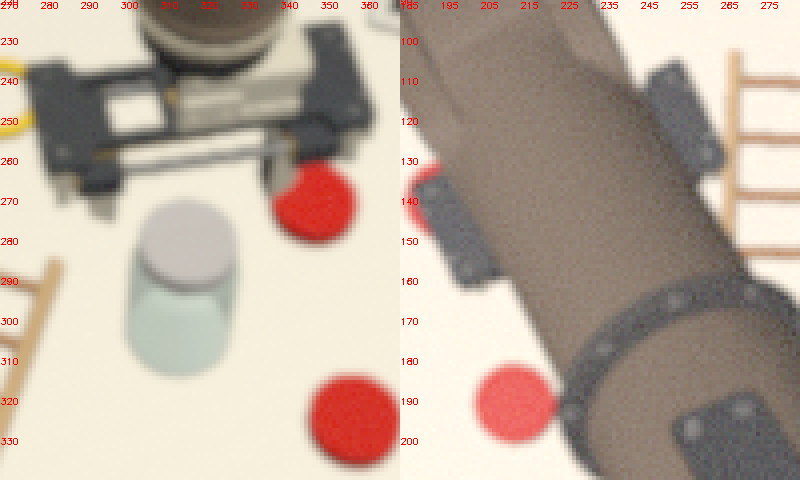

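The open fingers straddle the jar cap: tips at about (296,274) and (337,267) in scene, cap top at (317,280). I'll shift a few mm, go down and close.

Request:
step_arm:
  travel:
    - [0.007,-0.01,0.04]
    - [0,0,0.05]
    - [0,0,0.04]
    - [0,0,0.02]
    - [0,0,0]
  delta_rot:
    - [0,0,0]
    - [0,0,0]
    - [0,0,0]
    - [0,0,0]
    - [0,0,0]
  fingers: [1,1,1,1,1]

```text
t: 3.68
tool_pos: [0.566, 0.141, 0.114]
eef_rot: [0.0, 0.974, 0.225, 0.0]
force: [0.0, -0.2, -0.2]
gripper_width: 1.001
finger_force: 0.0
```

Request:
step_arm:
  travel:
    - [0,0,0]
    - [0,0,0]
    - [0,0,0]
  delta_rot:
    - [0,0,0]
    - [0,0,0]
    - [0,0,0]
  fingers: [1,1,1]

```text
t: 3.93
tool_pos: [0.5667, 0.1416, 0.1152]
eef_rot: [-0.0, 0.974, 0.225, 0.001]
force: [-0.5, 0.5, 0.3]
gripper_width: 0.997
finger_force: 0.0
```

Request:
step_arm:
  travel:
    - [-0.005,0.003,0.006]
    - [0,0,0]
    - [0,0,0]
    - [0,0,0]
    - [0,0,0]
  delta_rot:
    - [0,0,0]
    - [0,0,0]
    - [0,0,0]
    - [0,0,0]
    - [0,0,0]
  fingers: [1,1,0.6,0.5,0.45]
  grip_force: 20

```text
t: 4.35
tool_pos: [0.5645, 0.1393, 0.1114]
eef_rot: [0.0, 0.974, 0.225, 0.0]
force: [-0.6, -0.6, 0.4]
gripper_width: 0.827
finger_force: 0.0
```

Request:
step_arm:
  travel:
    - [0,0,0]
    - [0,0,0]
    - [0,0,0]
    - [0,0,0]
    - [0,0,0]
  delta_rot:
    - [0,0,0]
    - [0,0,0]
    - [0,0,0]
    - [0,0,0]
    - [0,0,0]
  fingers: [0.4,0.35,0.3,0.2,0.2]

```text
t: 4.77
tool_pos: [0.5645, 0.1393, 0.1113]
eef_rot: [0.0, 0.974, 0.225, -0.0]
force: [1.1, -0.2, -0.0]
gripper_width: 0.668
finger_force: 20.0
```

Request:
step_arm:
  travel:
    - [0,0,0]
    - [0,0,0]
    - [0,0,0]
    - [0,0,0]
    - [0,0,0]
  delta_rot:
    - [0,0,0]
    - [0,0,0]
    - [0,0,0]
    - [0,0,0]
    - [0,0,0]
  fingers: [0,0,0,0,0]

```text
t: 5.18
tool_pos: [0.5645, 0.1393, 0.1113]
eef_rot: [0.0, 0.974, 0.225, -0.0]
force: [0.1, 0.1, -0.4]
gripper_width: 0.668
finger_force: 20.0
```

Request:
step_arm:
  travel:
    - [0,0,0]
    - [0,0,0]
    - [0,0,0]
    - [0,0,0]
    - [0,0,0]
  delta_rot:
    - [0,0,-0.05]
    - [0,0,-0.05]
    - [0,0,-0.05]
    - [0,0,-0.05]
    - [0,0,-0.05]
  fingers: [0,0,0,0,0]

```text
t: 5.6
tool_pos: [0.5644, 0.1392, 0.1113]
eef_rot: [0.0, 0.911, 0.412, -0.0]
force: [-0.6, -0.9, -0.7]
gripper_width: 0.67
finger_force: 20.0
```

Request:
step_arm:
  travel:
    - [0,0,0]
    - [0,0,0]
    - [0,0,0]
    - [0,0,0]
    - [0,0,0]
  delta_rot:
    - [0,0,-0.05]
    - [0,0,-0.05]
    - [0,0,-0.05]
    - [0,0,-0.05]
    - [0,0,-0.05]
  fingers: [0,0,0,0,0]

```text
t: 6.02
tool_pos: [0.5645, 0.1391, 0.1113]
eef_rot: [0.0, 0.813, 0.582, -0.0]
force: [-0.7, 0.6, -1.0]
gripper_width: 0.664
finger_force: 20.0
```

Request:
step_arm:
  travel:
    - [0,0,0]
    - [0,0,0]
    - [0,0,0]
    - [0,0,0]
    - [0,0,0]
  delta_rot:
    - [0,0,-0.05]
    - [0,0,-0.05]
    - [0,0,-0.05]
    - [0,0,-0.05]
    - [0,0,-0.02]
  fingers: [0,0,0,0,0]

```text
t: 6.43
tool_pos: [0.5646, 0.139, 0.1113]
eef_rot: [0.0, 0.701, 0.714, -0.0]
force: [-0.4, -0.7, 0.1]
gripper_width: 0.666
finger_force: 20.0
```

Request:
step_arm:
  travel:
    - [0,0,0]
    - [0,0,0]
    - [0,0,0]
  delta_rot:
    - [0,0,0]
    - [0,0,0]
    - [0,0,0]
  fingers: [0,0,0]

```text
t: 6.68
tool_pos: [0.5645, 0.1392, 0.1113]
eef_rot: [0.0, 0.703, 0.711, -0.0]
force: [0.4, 0.0, -0.1]
gripper_width: 0.669
finger_force: 20.0
```

```bash
python3 v.py pics/v2.png 270 220 185 90
```

```text
{'t': np.float64(6.6833), 'tool_pos': array([0.5645, 0.1392, 0.1113]), 'eef_rot': array([ 1.000e-04,  7.027e-01,  7.115e-01, -0.000e+00]), 'joint_positions': array([ 0.1333,  0.5963, -0.6789,  1.7818,  0.457 ,  0.9265, -0.7301]), 'force': array([ 0.3604,  0.0074, -0.1104]), 'gripper_width': np.float64(0.669)}
```

View pics/v2.png

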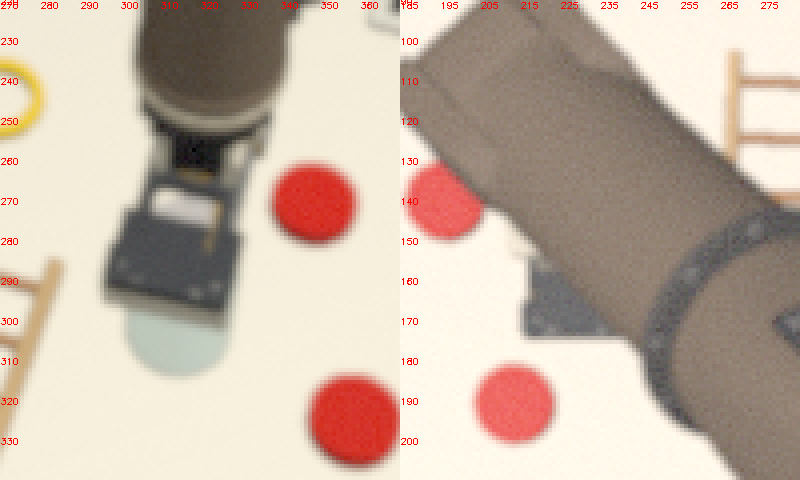

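The jar stands unmoved at about (313,312) in scene, with the fingers over its cap. I'll lift slowly and watch the force for the jar's weight.

Request:
step_arm:
  travel:
    - [0,0,-0.005]
    - [0,0,-0.005]
    - [0,0,-0.005]
    - [0,0,0]
    - [0,0,0]
  delta_rot:
    - [0,0,0]
    - [0,0,0]
    - [0,0,0]
    - [0,0,0]
    - [0,0,0]
  fingers: [0,0,0,0,0]

```text
t: 7.2
tool_pos: [0.5646, 0.1394, 0.1176]
eef_rot: [0.0, 0.702, 0.712, 0.0]
force: [-0.4, -0.1, 0.6]
gripper_width: 0.668
finger_force: 20.0
```

Request:
step_arm:
  travel:
    - [0,0,0]
  delta_rot:
    - [0,0,0]
  fingers: [0]

```text
t: 7.28
tool_pos: [0.5644, 0.1393, 0.1173]
eef_rot: [0.0, 0.702, 0.712, -0.0]
force: [-1.4, 0.0, -0.4]
gripper_width: 0.672
finger_force: 20.0
```

Request:
step_arm:
  travel:
    - [0,0,0]
  delta_rot:
    - [0,0,0]
  fingers: [0]

```text
t: 7.37
tool_pos: [0.5644, 0.1393, 0.1173]
eef_rot: [-0.0, 0.702, 0.712, -0.0]
force: [-0.7, -0.4, -0.1]
gripper_width: 0.667
finger_force: 20.0
```

Request:
step_arm:
  travel:
    - [0,0,0]
  delta_rot:
    - [0,0,0]
  fingers: [0]

```text
t: 7.45
tool_pos: [0.5644, 0.1392, 0.1172]
eef_rot: [-0.0, 0.702, 0.712, -0.0]
force: [0.8, 0.4, -0.9]
gripper_width: 0.667
finger_force: 20.0
```

Request:
step_arm:
  travel:
    - [0,0,0]
  delta_rot:
    - [0,0,0]
  fingers: [0]

```text
t: 7.53
tool_pos: [0.5644, 0.1393, 0.1172]
eef_rot: [-0.0, 0.702, 0.712, -0.0]
force: [0.4, 0.5, -0.7]
gripper_width: 0.669
finger_force: 20.0
```

No jar weight on the wrist, so the cap is free. Lifting straight up.

Request:
step_arm:
  travel:
    - [0,0,-0.01]
    - [0,0,-0.02]
    - [0,0,-0.03]
    - [0,0,-0.05]
    - [0,0,-0.06]
  delta_rot:
    - [0,0,0]
    - [0,0,0]
    - [0,0,0]
    - [0,0,0]
    - [0,0,0]
  fingers: [0,0,0,0,0]

```text
t: 7.95
tool_pos: [0.5639, 0.1392, 0.1863]
eef_rot: [-0.0, 0.702, 0.712, -0.001]
force: [1.4, -0.6, -1.0]
gripper_width: 0.667
finger_force: 20.0
```

Request:
step_arm:
  travel:
    - [0,0,-0.08]
    - [0,0,-0.08]
    - [0,0,-0.08]
    - [0,0,-0.06]
    - [0,0,-0.04]
  delta_rot:
    - [0,0,0]
    - [0,0,0]
    - [0,0,0]
    - [0,0,0]
    - [0,0,0]
  fingers: [0,0,0,0,0]

```text
t: 8.37
tool_pos: [0.5648, 0.1402, 0.3259]
eef_rot: [0.001, 0.702, 0.712, 0.002]
force: [-0.1, -0.0, -1.0]
gripper_width: 0.668
finger_force: 20.0
```

Request:
step_arm:
  travel:
    - [0,0,0]
    - [0,0,0]
  delta_rot:
    - [0,0,0]
    - [0,0,0]
  fingers: [0,0]

```text
t: 8.53
tool_pos: [0.5647, 0.1398, 0.3231]
eef_rot: [0.001, 0.702, 0.712, 0.001]
force: [-0.1, -0.2, -0.2]
gripper_width: 0.668
finger_force: 20.0
```

```bash
python3 v.py pics/v3.png 260 200 185 90
cat > plan.py <<'E'
from h import *
from scipy.spatial.transform import Rotation as Ro
import sys
th,ya=np.radians(51.1),np.radians(7.5);off=float(sys.argv[1]) if len(sys.argv)>1 else -.0047  # seal along tool z from TCP
X=np.array([np.cos(th)*np.cos(ya),np.cos(th)*np.sin(ya),-np.sin(th)]);Lp=np.array([.6751,-.2079,.1682])
V=Lp-.15*X
P=np.mean([bot.observe()["tool_pos"]],0);q=bot.observe()["eef_rot"];R=Ro.from_quat(q,scalar_first=True)
z=R.apply([0,0,1]);a=np.cross(z,X);s=np.linalg.norm(a);rv=a/s*np.arctan2(s,z@X) if s>1e-9 else a
Rn=Ro.from_rotvec(rv)*R;G=V-off*X
print("V",V,"goal TCP",G,"z",z,"ang deg",np.degrees(np.arctan2(s,z@X)),"seal err mm",1000*(P+off*z-V))
print("rot in tool /90deg",np.degrees(R.inv().apply(rv))/90,"travel in old tool /0.4",R.inv().apply(G-P)/.4,"in new tool",Rn.inv().apply(G-P)/.4)
E
python3 plan.py
```

```text
{'t': np.float64(8.5333), 'tool_pos': array([0.5647, 0.1398, 0.3231]), 'eef_rot': array([7.000e-04, 7.021e-01, 7.121e-01, 1.200e-03]), 'joint_positions': array([ 0.198 ,  0.4086, -0.7672,  1.5061,  0.288 ,  1.3402, -0.5792]), 'force': array([-0.146 , -0.1704, -0.155 ]), 'gripper_width': np.float64(0.6676)}
V [ 0.58171139 -0.22019484  0.28493647] goal TCP [ 0.58463756 -0.21980961  0.28127873] z [-7.04122004e-04 -4.65778028e-04 -9.99999644e-01] ang deg 38.9434863018912 seal err mm [-17.688762   359.27133369  40.74425608]
rot in tool /90deg [-4.29727795e-01  5.06753212e-02 -1.64991698e-20] travel in old tool /0.4 [-0.89779716  0.03907279  0.09963657] in new tool [-0.90340499 -0.00848173  0.03579599]
```

View pics/v3.png

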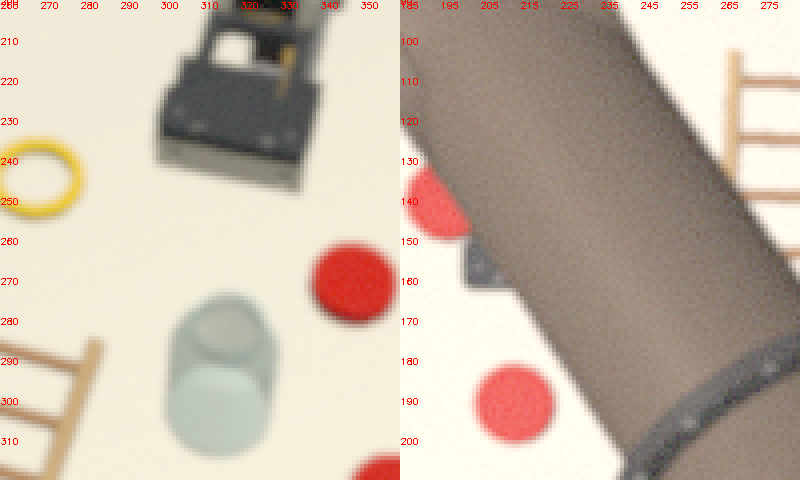

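The jar stands open and in place at (313,285), and the cap is in the gripper. Next, move to in front of the phone, then tilt.

Request:
step_arm:
  travel:
    - [-0.04,0.002,0]
    - [-0.08,0.004,0]
    - [-0.08,0.004,0]
    - [-0.08,0.004,0]
    - [-0.08,0.004,0]
  delta_rot:
    - [0,0,0]
    - [0,0,0]
    - [0,0,0]
    - [0,0,0]
    - [0,0,0]
  fingers: [0,0,0,0,0]

```text
t: 9.05
tool_pos: [0.5729, -0.0061, 0.3202]
eef_rot: [-0.001, 0.702, 0.712, -0.001]
force: [1.5, -0.1, -0.4]
gripper_width: 0.668
finger_force: 20.0
```

Request:
step_arm:
  travel:
    - [-0.08,0.004,0]
    - [-0.08,0.004,0]
    - [-0.08,0.004,0]
    - [-0.08,0.004,0]
    - [-0.08,0.002,0]
  delta_rot:
    - [0,0,0]
    - [0,0,0]
    - [0,0,0]
    - [0,0,0]
    - [0,0,0]
  fingers: [0,0,0,0,0]

```text
t: 9.47
tool_pos: [0.5824, -0.1661, 0.3201]
eef_rot: [-0.001, 0.702, 0.712, -0.001]
force: [0.9, 0.4, 0.1]
gripper_width: 0.667
finger_force: 20.0
```

Request:
step_arm:
  travel:
    - [-0.08,0.002,0]
    - [-0.04,0,0]
    - [-0.018,0,0]
    - [0,0,0]
    - [0,0,0]
  delta_rot:
    - [0,0,0]
    - [0,0,0]
    - [0,0,0]
    - [0,0,0]
    - [0,0,0]
  fingers: [0,0,0,0,0]

```text
t: 9.88
tool_pos: [0.5847, -0.2178, 0.321]
eef_rot: [-0.001, 0.702, 0.713, 0.0]
force: [0.6, 0.7, -0.7]
gripper_width: 0.67
finger_force: 20.0
```

Request:
step_arm:
  travel:
    - [0,0,0]
    - [0,0,0]
    - [0,0,0]
    - [0,0,0]
    - [0,0,0]
  delta_rot:
    - [-0.03,0.0035,0]
    - [-0.05,0.006,0]
    - [-0.06,0.007,0]
    - [-0.06,0.007,0]
    - [-0.06,0.007,0]
  fingers: [0,0,0,0,0]

```text
t: 10.3
tool_pos: [0.5854, -0.2163, 0.3222]
eef_rot: [0.127, 0.686, 0.698, 0.163]
force: [0.2, 0.1, -0.6]
gripper_width: 0.67
finger_force: 20.0
```

Request:
step_arm:
  travel:
    - [0,0,0]
    - [0,0,0]
    - [0,0,0]
    - [0,0,0]
    - [0,0,0]
  delta_rot:
    - [-0.06,0.007,0]
    - [-0.06,0.007,0]
    - [-0.05,0.006,0]
    - [0,0,0]
    - [0,0,0]
  fingers: [0,0,0,0,0]

```text
t: 10.72
tool_pos: [0.5836, -0.2187, 0.3206]
eef_rot: [0.203, 0.663, 0.671, 0.262]
force: [0.3, 0.0, -0.0]
gripper_width: 0.668
finger_force: 20.0
```

```bash
python3 plan.py; python3 -c "
from h import *
print(bot.observe()['joint_positions'].round(3))"
```

```text
V [ 0.58171139 -0.22019484  0.28493647] goal TCP [ 0.58463756 -0.21980961  0.28127873] z [ 0.62080046  0.08294696 -0.77956821] ang deg 0.1394526455204362 seal err mm [-1.0691069   1.12851907 39.3230172 ]
rot in tool /90deg [-1.42685652e-03 -6.04110631e-04 -6.82085890e-19] travel in old tool /0.4 [-0.01027972 -0.05896733  0.07806264] in new tool [-0.0102057  -0.05914215  0.07794   ]
[ 1.341  0.272 -1.018  1.939 -0.22   0.472  0.59 ]
```

Request:
step_arm:
  travel:
    - [-0.002,-0.012,0.016]
    - [-0.003,-0.016,0.02]
    - [-0.003,-0.016,0.02]
    - [-0.002,-0.015,0.022]
    - [0,0,0]
  delta_rot:
    - [0,0,0]
    - [0,0,0]
    - [0,0,0]
    - [0,0,0]
    - [0,0,0]
  fingers: [0,0,0,0,0]

```text
t: 11.13
tool_pos: [0.5867, -0.218, 0.2804]
eef_rot: [0.203, 0.661, 0.673, 0.263]
force: [0.4, 0.2, -1.2]
gripper_width: 0.665
finger_force: 20.0
```

Request:
step_arm:
  travel:
    - [0,0,0]
    - [0,0,0]
    - [0,0,0]
  delta_rot:
    - [0,0,0]
    - [0,0,0]
    - [0,0,0]
  fingers: [0,0,0]

```text
t: 11.38
tool_pos: [0.5869, -0.2199, 0.283]
eef_rot: [0.205, 0.661, 0.672, 0.263]
force: [-1.1, 0.4, 0.5]
gripper_width: 0.671
finger_force: 20.0
```

```bash
python3 plan.py; python3 v.py pics/v4.png 130 190 320 60; python3 -c "
from h import *
V=[.5817,-.2202,.2849]
print(proj('scene',V),proj('top',V))"
```

```text
V [ 0.58171139 -0.22019484  0.28493647] goal TCP [ 0.58463756 -0.21980961  0.28127873] z [ 0.62401004  0.08258511 -0.77704   ] ang deg 0.11235986056424119 seal err mm [ 2.21672794 -0.10610633  1.71079333]
rot in tool /90deg [ 1.17873635e-03 -4.11327470e-04  3.58116113e-18] travel in old tool /0.4 [ 0.00017491 -0.0070238  -0.00011288] in new tool [ 1.74837956e-04 -7.02400089e-03 -9.99875275e-05]
{'t': np.float64(11.3833), 'tool_pos': array([ 0.5869, -0.2199,  0.283 ]), 'eef_rot': array([0.2052, 0.6612, 0.6718, 0.2634]), 'joint_positions': array([ 1.2877,  0.322 , -0.98  ,  1.9907, -0.1862,  0.3735,  0.5838]), 'force': array([-1.094 ,  0.4024,  0.4581]), 'gripper_width': np.float64(0.671)}
[167.80599416 210.90391936] [371.08329723 125.07379869]
```

View pics/v4.png

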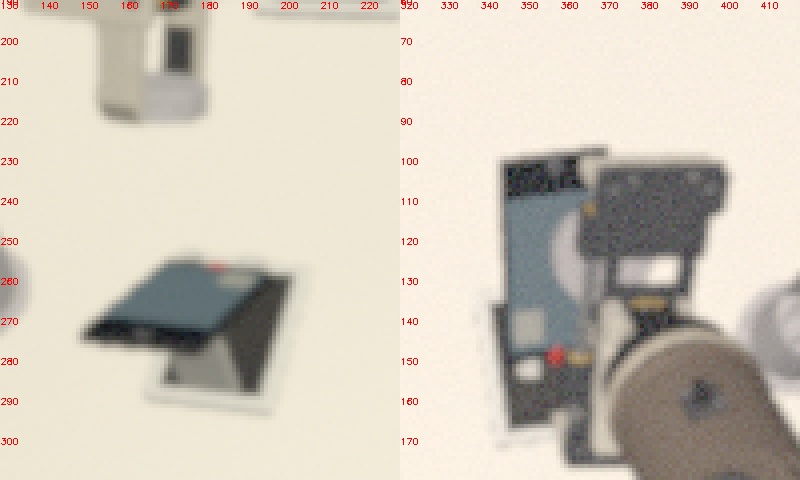

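Cap held in front of the phone: its left edge at (358.2,124) in top matches the predicted 358.2. The phone is unmoved. One small correction.

Request:
step_arm:
  travel:
    - [0,-0.007,0]
    - [0,0,0]
    - [0,0,0]
    - [0,0,0]
    - [0,0,0]
  delta_rot:
    - [0,0,0]
    - [0,0,0]
    - [0,0,0]
    - [0,0,0]
    - [0,0,0]
  fingers: [0,0,0,0,0]

```text
t: 11.9
tool_pos: [0.5836, -0.2209, 0.2804]
eef_rot: [0.205, 0.662, 0.671, 0.263]
force: [-0.3, 0.6, -1.6]
gripper_width: 0.669
finger_force: 20.0
```

Request:
step_arm:
  travel:
    - [0,0,0]
    - [0,0,0]
    - [0,0,0]
    - [0,0,0]
    - [0,0,0]
  delta_rot:
    - [0,0,0]
    - [0,0,0]
    - [0,0,0]
    - [0,0,0]
    - [0,0,0]
  fingers: [0,0,0,0,0]

```text
t: 12.32
tool_pos: [0.5837, -0.2207, 0.2803]
eef_rot: [0.205, 0.662, 0.671, 0.263]
force: [-0.1, -0.2, -0.5]
gripper_width: 0.668
finger_force: 20.0
```

```bash
python3 plan.py; python3 -c "
from h import *
print(np.abs(bot.observe()['dq']).max())"
```

```text
V [ 0.58171139 -0.22019484  0.28493647] goal TCP [ 0.58463756 -0.21980961  0.28127873] z [ 0.62350233  0.08199541 -0.77750987] ang deg 0.06705276004581082 seal err mm [-0.95870934 -0.89083053 -0.99355238]
rot in tool /90deg [ 7.44422128e-04 -3.01063274e-05  1.94624969e-18] travel in old tool /0.4 [ 0.00230584  0.00337594 -0.00025425] in new tool [ 0.00230583  0.00337564 -0.0002583 ]
0.0015583908170107856
```

Request:
step_arm:
  travel:
    - [0.002,0.003,0]
    - [0,0,0]
    - [0,0,0]
    - [0,0,0]
    - [0,0,0]
  delta_rot:
    - [0,0,0]
    - [0,0,0]
    - [0,0,0]
    - [0,0,0]
    - [0,0,0]
  fingers: [0,0,0,0,0]

```text
t: 12.73
tool_pos: [0.5846, -0.2199, 0.2811]
eef_rot: [0.205, 0.662, 0.671, 0.263]
force: [-0.2, -0.2, -1.0]
gripper_width: 0.672
finger_force: 20.0
```

Request:
step_arm:
  travel:
    - [0,0,0]
    - [0,0,0]
    - [0,0,0]
    - [0,0,0]
    - [0,0,0]
  delta_rot:
    - [0,0,0]
    - [0,0,0]
    - [0,0,0]
    - [0,0,0]
    - [0,0,0]
  fingers: [0,0,0,0,0]

```text
t: 13.15
tool_pos: [0.5846, -0.2199, 0.2811]
eef_rot: [0.205, 0.662, 0.671, 0.263]
force: [0.0, -0.0, 0.3]
gripper_width: 0.668
finger_force: 20.0
```

```bash
python3 plan.py; python3 -c "
from bench import bot
print(bot.hand_in())"
```

```text
V [ 0.58171139 -0.22019484  0.28493647] goal TCP [ 0.58463756 -0.21980961  0.28127873] z [ 0.62347224  0.08200463 -0.77753303] ang deg 0.06489398125805773 seal err mm [-0.08639261 -0.0979952  -0.20269967]
rot in tool /90deg [ 7.20159645e-04 -3.57054188e-05  1.33348606e-18] travel in old tool /0.4 [ 0.00027211  0.00046818 -0.00023927] in new tool [ 0.0002721   0.0004679  -0.00023982]
the job is handed in; nothing more can be done
None
```

I handed the job in at about 13 s: the cap is off and held steady with its seal facing the phone's lens, within 1 mm of the 15 cm spot I measured (good to a few mm), the jar is still standing in place, and I saw no contact with the phone or stand.

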